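Open a retaining clip over a bobbin spindle

ROBOT

A 6-joint arm with a two-finger parallel gripper is mounted at the origin on the work surface. World frame = base frame: x ahead of the robot, y to its left, z up, the work surface at z = 0. Lengths are in m, angles in rad, forces in N, time in s.
With the tool pointing down it reaches from about 0.35 to 0.95 m from the base axis. Payload 17.4 kg.
Tool frame: the origin (TCP) lies at the very end of the fingers, on their centre line; the grasp point (between the pads) lies 19 mm behind it; z points along the fingers, y is the line along which they close (so a half turn about z gives the same grasp; the last joint's range is limited). The gripper opens to 93 mm and grips with 3 to 60 N. Pads are 15 mm wide; open, the fingers measure 128 mm over their backs; the gripper's body (75 mm by 188 mm) begins 65 mm behind the grasp point.
Start: joints at [1.268, 0.116, 1.442, -0, 1.584, -0.038], TCP at [0.177, 0.651, 0.219] pointing down, gripper open.
Joint ranges: [-2.83, 2.83], [-0.83, 2.19], [0.07, 2.5], [-1.14, 4.28], [0.01, 3], [-2.97, 2.97]. Speed limits (rad/s): [1.89, 1.89, 2.22, 3.14, 3.14, 3.14].

INTERFACE

Orientations are given as a 3x3 rotation matrix whose columns are the frame's x, y, z axes.
In Python, from station import ctrl, fingers, solver, vision, cut_out, sensors gives the robot as it stands. Calls block until the motion is done:
- ctrl.move_to(position, orientation): joint-space move of the TCP to a pose.
- ctrl.line_to(position, feed=0.15, rot=None, until_force=None): straight line of the TCP; rot=None keeps the orientation; feed is the mean speed in m/s. With until_force (N) it stops when the force on the tool has changed by that much, and returns True; else False.
- ctrl.goto_joints(angles): joint-space move.
- fingers.ungrasp() and fingers.close(grip_force=None): open the fingers fully, or close them until they stop; grip_force is the grip in N (None keeps the last).
- ctrl.dwell(seconds).
- solver.solve_ik(position, orientation): joint angles nearest the present ones, or None.
- vision.grab_frame(name): name is "scene" or "side" or "wrist"; returns a dict with "frame" (480x640x3 uint8, red, green, blue), "fx", "fy", "cx", "cy" (pixels), "k1" (the pictures are not rectified: a ray, as slopes to the right and down, at radius r is drawn at 1 + k1 r^2 times it, then the intrinsics apply), "view" (4x4, takes a point from world to camera coordinates); the wrist camera has in their place "tool_from_camera" (4x4, takes a point from camera to tool coordinates, whose origin is the TCP and whose axes are the flange's). Camera axes: x right, y up, looking along -z (the intrinsics and any distortion apply to the point x, -y, -z); pixel columns grow to the right and rows downward; lengths in m; the calibration is good to about 2 mm. A picture is of the moment at which its call begins: read the wrist's pose just before it. There is no depth.
A pose or a line that the arm cannot do raises ctrl.PlanningError and nothing moves.
- ctrl.close_job(): hands the job in; it is judged then, once.
Trained networks look in a picture, given as the dict that the camera call returned (one of the last four; its "shot" number tells which), for a name from the list of things; names that differ only in an ending like _2 or _b are one class to them, and where a whole thing is asked for, a point or a joint stands for the part that bears it (a point fixed in the world has none). Each returns a list of dicts, best first, with "conf" (0 to 1); they miss things now and then, are a little off and sometimes report something else, mostly with a low value. They report only what shows in the picture. A call takes as long as a camera call. They do not tell look-alikes from the thing itself.
- cut_out(picture, name): "mask" (480x640 bool, what is visible of it) and "box" ([left, top, right, bottom] in pixels, round what is visible of it).
Readings, each from a call of its own:
- sensors.current_time_s(): time.
- sensors.current_qpos(): joint angles.
- sensors.current_qd(): joint speeds.
- sensors.current_joint_torque(): joint torques, N m.
- sensors.current_ee_pos(): TCP position.
- sensors.current_tcp_rot(): TCP orientation.
- sensors.current_ft_force(): force on the tool from outside, world axes, zero at the start.
- sensors.current_torque(): the same for the moment, N m.
- sensors.current_width(): finger opening in m.
- sensors.current_grasp_force(): force on a finger pad.
Only numpy, scipy, OpenCV 4.12 (cv2) and the standard library are available. Lean on these libraries where they do the work, as an engineer would, in place of code of your own. Each camera call takes 0.05 s, during which the arm holds its last target. There are 200 camera calls.

TASK

One bobbin stand still lacks its brass retaining clip: the one with the turquoise thread, whose groove near the spindle's top is bare. Pick up the clip pliers by their orange handles with the clip already on their pins, squeeze them fully so that the clip spreads, lift it off the wooden block, and slide the spread clip down over the top of that spindle until it is level with the groove. Finish while still holding it there, pliers upright, clip spread and centred around the groove without leaning on the spindle or the bobbin; leave the mug, the embroidery hoop and the scissors alone.

Things in the scene. Friction and masses are not known exactly. Their poses are not given: they have to be found in the camera images.
- pliers: Clip pliers standing upright, pins down in a flat brass clip; one loose assembly, 129 mm tall, about 0.15 kg. Origin: centre of the clip's opening, in the plane of its underside, 20 mm above the table at the start. z up; y: direction in which the handles are squeezed; x: from the clip's centre to the pliers, which rise at x = 24 mm and keep 17 mm clear of the line straight up from the origin.
- clip_center (a point): Centre of the clip's opening, at the middle of its 3 mm thickness, 1.5 mm above the pliers' origin. At rest the opening is 25 mm wide along y, too narrow for the spindle; fully spread it is round, 38 mm in diameter, its centre unmoved, and the clip then spans 45 mm along y and from -23 to +29 mm along x.
- plier_grip (a point): Midway between the orange flat handles, 103 mm above the pliers' origin and 24 mm from the clip's centre along the pliers' +x: grip here, closing along y. Handles 14 mm wide, 73 to 129 mm above the origin; at rest they lean apart, 46 mm over their outsides here, 53 at the top; fully squeezed parallel, 26 mm. Spring: 4 N on each handle at first, 12 N when full.
- plier_left (a joint): Squeeze of the pliers, rad: 0 at rest, 0.1625 fully squeezed against the stop (clip fully spread). The right handle moves equally.
- block: Fixed dark wooden loading block, 90 x 90 x 20 mm, its origin on the table (the block reaches from -37 to +53 mm along its x). On top at the origin a pale stub of 18 mm diameter and 7 mm height stands inside the clip. The pliers stand on it with their axes nearly along the block's.
- stand_bare: Fixed bobbin stand, turquoise (thread and top disc), bare groove: the one to use. Origin on the table on the vertical spindle axis. Base 90 mm across; bobbin with white flanges 76 mm across, top at 62 mm; above it an aluminium spindle 30 mm in diameter with a dark groove (24 mm diameter) from 68 to 77 mm height; its top is a cone from 30 mm diameter at 98 mm height to 16 mm at 108 mm.
- stand_bare_groove (a point): Centre of the bare groove, on the spindle axis, 72.5 mm above the table, middle of the groove's 9 mm height.
- stand_done: The other fixed bobbin stand, same sizes, pink thread and top disc, a brass clip already in its groove: not to be used. Origin on the table, on the spindle axis.
- mug: White mug, 76 mm diameter, 85 mm tall, to be left alone. Origin under its centre.
- hoop: Wooden embroidery hoop lying flat, 104 mm diameter, 9 mm thick, to be left alone. Origin at its centre on the table.
- scissors: Scissors with purple loops lying flat, 165 mm long, to be left alone. Origin near the rivet, on the table.
Things that resemble listed ones, but are neither listed nor needed, are in the scene too. Leave any black or green look-alike of the pliers alone. Of the things that look like the block, take the one that is nearest to the robot's base at the start.

How it is judged:
On the way:
1. the pliers, squeezed so that the clip is spread, are lifted at least 30 mm off the block (value of joint plier_left above 0.13 rad and z of pliers in the frame of block above 0.05 m and contact force between the fingers and pliers above 2 N), for 0.2 s.
At the end, for the whole second after the job is handed in: The fingers hold the pliers squeezed (more than 0.13 of 0.1625 rad), upright within 7 degrees and still; the clip is around the bare spindle within 5 mm of its axis, its mid-thickness within 3.5 mm of the groove's middle height, pressing on that stand with less than 5 N (value of joint plier_left above 0.13 rad and horizontal distance between clip_center and stand_bare_groove below 0.005 m and z of clip_center in the frame of stand_bare_groove between -0.0035 and 0.0035 m and angle between pliers's own z axis and vertical below 0.12 rad and contact force between the fingers and pliers above 2 N and contact force between pliers and stand_bare below 5 N and linear speed of pliers below 0.02 m/s); the arm keeps its last pose, push and grip.
It fails at once if the mug, hoop or scissors are pushed more than 20 mm (distance of any of mug, hoop, scissors from where it was at the start of the episode above 0.02 m).
It also fails if it takes over 45 s, if anything falls off the work surface, if the arm or the gripper's body presses on something with over 40 N, if the wrist force passes 120 N, or if a joint passes its speed limit or range.

## Working session

There is one attempt and no reset: what is moved stays moved. The work goes in short steps, each a Python script; the robot and the scene stay as the last script left them, time stands still between calls to the robot, and variables do not carry over. Pictures are saved under pics/ and viewed, at most 13 in all, crops included, and the job is handed in when it is done.

```bash
mkdir -p pics; ls; cat > h.py <<'E'
import numpy as np, cv2
from station import ctrl, fingers, solver, vision, cut_out, sensors
def save(n,img): cv2.imwrite('pics/'+n+'.png',cv2.cvtColor(img,cv2.COLOR_RGB2BGR))
def cam(f):
    V=np.array(f['view']) if 'view' in f else None
    return V
def ray(f,u,v,V=None):
    V=np.array(f['view']) if V is None else V
    K=np.array([[f['fx'],0,f['cx']],[0,f['fy'],f['cy']],[0,0,1]])
    d=np.array([(u-f['cx'])/f['fx'],(v-f['cy'])/f['fy']]); p=d.copy()
    for _ in range(30): p=d/(1+f['k1']*(p@p))
    R=V[:3,:3]; o=-R.T@V[:3,3]; w=R.T@np.array([p[0],-p[1],-1])
    return o,w
def at_z(f,u,v,z,V=None):
    o,w=ray(f,u,v,V); return o+w*(z-o[2])/w[2]
def proj(f,P,V=None):
    V=np.array(f['view']) if V is None else V
    P=np.atleast_2d(P); c=P@V[:3,:3].T+V[:3,3]
    s=np.c_[c[:,0],-c[:,1]]/-c[:,2:3]; s=s*(1+f['k1']*(s**2).sum(1,keepdims=True))
    return s*[f['fx'],f['fy']]+[f['cx'],f['cy']]
def wristV(f,p,R):
    T=np.eye(4);T[:3,:3]=R;T[:3,3]=p
    return np.linalg.inv(T@np.array(f['tool_from_camera']))
E
python3 - <<'E'
from h import *
print(sensors.current_time_s())
for n in('scene','side'):
    f=vision.grab_frame(n); save(n,f['frame']); V=np.array(f['view']); print(n,-V[:3,:3].T@V[:3,3],f['fx'],f['k1'])
    for k in('pliers','block','stand_bare','stand_done','mug','hoop','scissors'):
        for d in cut_out(f,k):
            if d['conf']>.2:
                m=d['mask'];ys,xs=np.nonzero(m);b=d['box']
                print(k,round(d['conf'],2),np.round(b),at_z(f,xs.mean(),ys.mean(),.03).round(3)[:2])
E
```

```text
pics
0.0
scene [ 1.37282879 -0.0765921   0.66977702] 571.7057090489376 -0.06007565335723669
pliers 0.96 [328. 170. 350. 232.] [0.294 0.1  ]
pliers 0.79 [267. 178. 292. 243.] [ 0.361 -0.026]
pliers 0.63 [312. 206. 346. 266.] [0.475 0.048]
block 0.78 [302. 250. 356. 286.] [0.561 0.036]
block 0.76 [404. 304. 468. 349.] [0.731 0.185]
stand_bare 0.7 [388. 216. 437. 281.] [0.54 0.2 ]
stand_done 0.67 [183. 233. 232. 302.] [ 0.53  -0.181]
stand_done 0.46 [134. 225. 184. 256.] [ 0.414 -0.28 ]
mug 0.57 [277. 283. 321. 357.] [ 0.691 -0.028]
hoop 0.9 [135. 221. 186. 256.] [ 0.416 -0.282]
scissors 0.89 [424. 202. 473. 241.] [0.448 0.294]
side [ 0.24046425 -0.66911673  0.7356923 ] 475.6559310241362 0.01699741217507193
pliers 0.95 [222. 222. 258. 285.] [0.411 0.115]
pliers 0.92 [287. 211. 311. 271.] [0.571 0.106]
pliers 0.55 [239. 253. 268. 324.] [ 0.424 -0.002]
block 0.82 [315. 192. 363. 222.] [0.697 0.172]
block 0.72 [275. 246. 327. 286.] [0.52  0.018]
stand_bare 0.72 [260. 189. 295. 240.] [0.542 0.203]
stand_done 0.83 [324. 302. 367. 361.] [ 0.53 -0.18]
hoop 0.67 [260. 389. 320. 454.] [ 0.362 -0.305]
scissors 0.57 [180. 202. 238. 229.] [0.405 0.273]
```

```bash
python3 - <<'E'
import cv2,numpy as np
a=cv2.imread('pics/scene.png');b=cv2.imread('pics/side.png')
a=cv2.resize(a[160:370,230:490],None,fx=2.3,fy=2.3,interpolation=cv2.INTER_CUBIC) # 598x483
cv2.imwrite('pics/c1.png',a)
b=cv2.resize(b[170:370,170:410],None,fx=3,fy=3,interpolation=cv2.INTER_CUBIC)
cv2.imwrite('pics/c2.png',b)
E
```

```text
(no output)
```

View pics/scene.png

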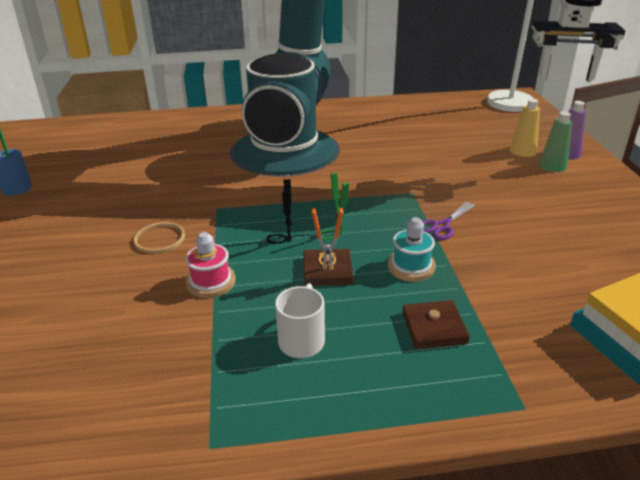

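View pics/c2.png

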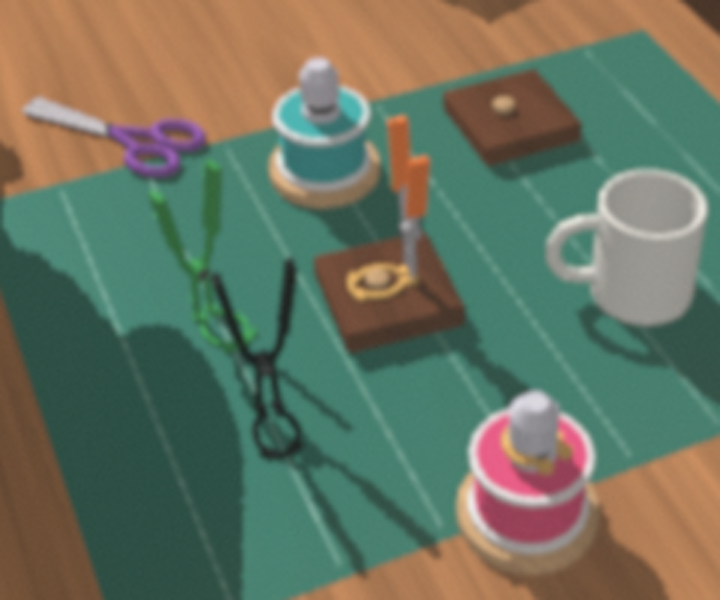

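View pics/c1.png

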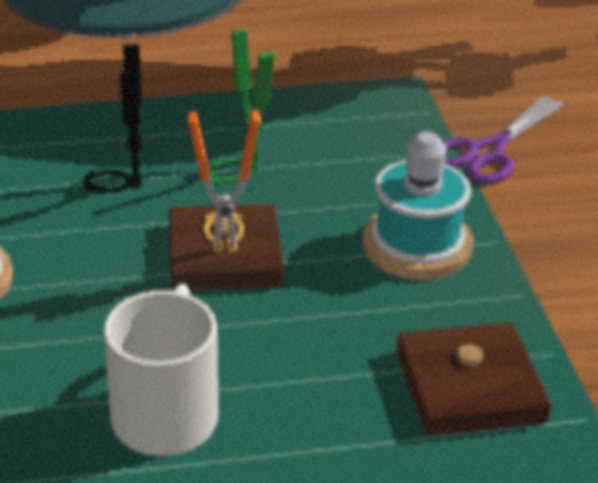

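Scene: the orange pliers stand on the near block at (328,265); the other block at (436,325) is empty and farther from the base, so it's ruled out. The black pliers at (288,210) and green at (340,195) are look-alikes. The turquoise stand at (413,245) has a bare groove, and the pink one at (208,265) already has its clip. The c1 crop confirms all this. In the side view the pliers rise on the +x world side of the clip. Next I'll measure with the wrist camera.

```bash
python3 - <<'E'
from h import *
f=vision.grab_frame('wrist'); T=np.array(f['tool_from_camera']); print(T.round(3),f['fx'],f['k1']); print(sensors.current_tcp_rot().round(2))
best=None
for s in(1,-1):
    R=np.array([[s,0,0],[0,-s,0],[0,0,-1.]])
    q=solver.solve_ik([.55,.05,.3],R); print(s,None if q is None else np.round(q,2))
    if q is not None and (best is None or abs(q[5])<best[0]): best=(abs(q[5]),R)
R=best[1]; np.save('R.npy',R)
for i,c in enumerate([(.545,.03),(.54,.2)]):
    off=R@T[:3,3]; p=np.array([c[0]-off[0],c[1]-off[1],.33])
    ctrl.move_to(p,R); ctrl.dwell(.3)
    p=sensors.current_ee_pos();Rc=sensors.current_tcp_rot()
    f=vision.grab_frame('wrist');V=wristV(f,p,Rc); np.save(f'w{i}.npy',dict(f,V=V),allow_pickle=True); save(f'w{i}',f['frame'])
    print(p,(-V[:3,:3].T@V[:3,3]).round(3))
    for k in('pliers','block','stand_bare'):
        for d in cut_out(f,k):
            ys,xs=np.nonzero(d['mask']); print(k,d['conf'],np.round(d['box']),at_z(f,xs.mean(),ys.mean(),.02,V)[:2])
print(sensors.current_time_s())
a=cv2.imread('pics/w0.png');b=cv2.imread('pics/w1.png')
cv2.imwrite('pics/w.png',cv2.resize(np.vstack([a,b]),(400,600)) if 0 else cv2.resize(np.hstack([a[:,70:570],b[:,70:570]]),(800,384)))
E
```

```text
[[ 0.001  0.961  0.277  0.077]
 [ 1.    -0.001  0.    -0.001]
 [ 0.     0.277 -0.961 -0.166]
 [ 0.     0.     0.     1.   ]] 354.2469769055599 -0.03246971654911402
[[-0.97  0.26  0.  ]
 [ 0.26  0.97  0.  ]
 [-0.    0.   -1.  ]]
1 [ 0.04 -0.16  1.58 -0.    1.72  1.62]
-1 [ 0.04 -0.16  1.58 -0.    1.72 -1.53]
[0.6217981  0.0311614  0.32994888] [0.545 0.03  0.496]
pliers 0.86 [306.  94. 359. 143.] [0.53590642 0.03811907]
pliers 0.58 [247.   1. 288.  32.] [ 0.40962443 -0.038762  ]
pliers 0.56 [330.   1. 392.  38.] [0.40680185 0.06948868]
block 0.93 [406. 216. 479. 284.] [0.70082507 0.18966488]
block 0.58 [296.  80. 373. 153.] [0.52410791 0.03746987]
stand_bare 0.8 [416.  92. 501. 166.] [0.53847307 0.2002221 ]
stand_bare 0.47 [117.  83. 201. 155.] [ 0.52884781 -0.18569567]
stand_bare 0.27 [250. 202. 311. 294.] [ 0.71395328 -0.03483224]
[0.61700056 0.20006222 0.3300999 ] [0.54  0.199 0.496]
pliers 0.9 [194.   4. 238.  41.] [0.40483926 0.06634782]
pliers 0.77 [131. 101. 214. 148.] [ 5.38291976e-01 -3.58134484e-05]
pliers 0.73 [ 79.   1. 153.  42.] [ 0.40983975 -0.04704427]
pliers 0.49 [  0.  90.  80. 159.] [ 0.5302101  -0.18151339]
pliers 0.45 [363.   0. 444.  75.] [0.42422476 0.28525061]
block 0.63 [292. 217. 355. 284.] [0.70338373 0.19175224]
block 0.61 [168.  84. 241. 160.] [0.52606097 0.04163471]
stand_bare 0.57 [293.  93. 361. 169.] [0.53843691 0.19683233]
5.2917
```

View pics/w0.png

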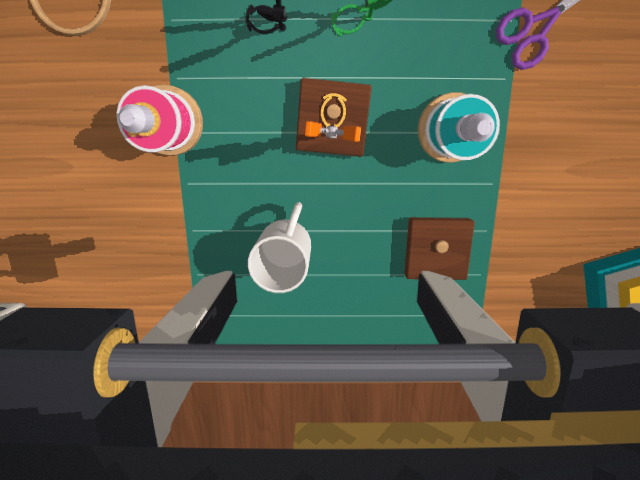

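View pics/w1.png

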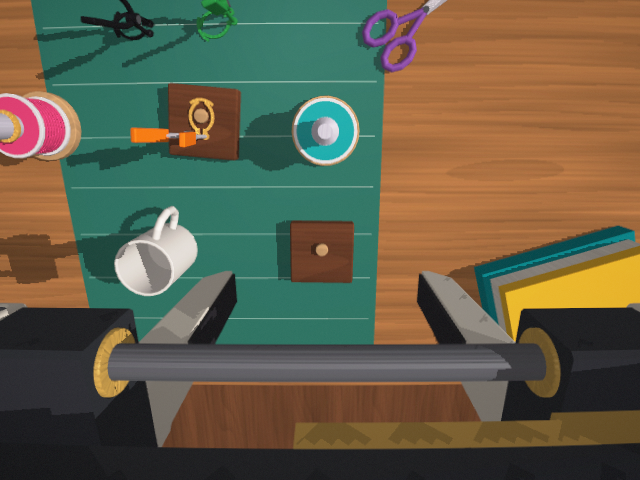

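Wrist views: orange pliers at about (333,130) with the clip around the stub at (334,110) in w0. The turquoise stand is at (325,130) in w1, groove bare. Now a closer look with colour masks mapped to the known heights.

```bash
cat > m.py <<'E'
from h import *
def shot(cx,cy,z):
    R=np.load('R.npy'); f=vision.grab_frame('wrist'); off=R@np.array(f['tool_from_camera'])[:3,3]
    ctrl.move_to(np.array([cx-off[0],cy-off[1],z]),R); ctrl.dwell(.3)
    p=sensors.current_ee_pos();Rc=sensors.current_tcp_rot()
    f=vision.grab_frame('wrist'); return f,wristV(f,p,Rc)
def rect(f,V,z,c,half=.07,s=4000): # top-down map of plane z; px=(y), row=(x)
    n=int(2*half*s); g=(np.arange(n)+.5)/s-half
    X,Y=np.meshgrid(c[0]+g,c[1]+g,indexing='ij')
    uv=proj(f,np.c_[X.ravel(),Y.ravel(),np.full(X.size,z)],V).reshape(n,n,2).astype(np.float32)
    return cv2.remap(f['frame'],uv[...,0],uv[...,1],cv2.INTER_LINEAR)
def toxy(rc,c,half=.07,s=4000): return np.array([c[0]+(rc[0]+.5)/s-half,c[1]+(rc[1]+.5)/s-half])
E
python3 - <<'E'
from m import *
ims=[]
for i,(c,zs) in enumerate([((.54,.038),(.0215,.027,.149)),((.54,.2),(.062,.0725,.108))]):
    f,V=shot(c[0]-.05,c[1],.245); np.save(f'v{i}.npy',dict(f,V=V),allow_pickle=True); print((-V[:3,:3].T@V[:3,3]).round(3), sensors.current_time_s())
    for z in zs[:3]: ims.append(cv2.resize(rect(f,V,z,c),(266,266)))
    save(f'v{i}',f['frame'])
save('rect',np.vstack([np.hstack(ims[:3]),np.hstack(ims[3:])]))
E
```

```text
[0.49  0.039 0.411] 6.475
[0.49  0.199 0.411] 7.5667
```

View pics/rect.png

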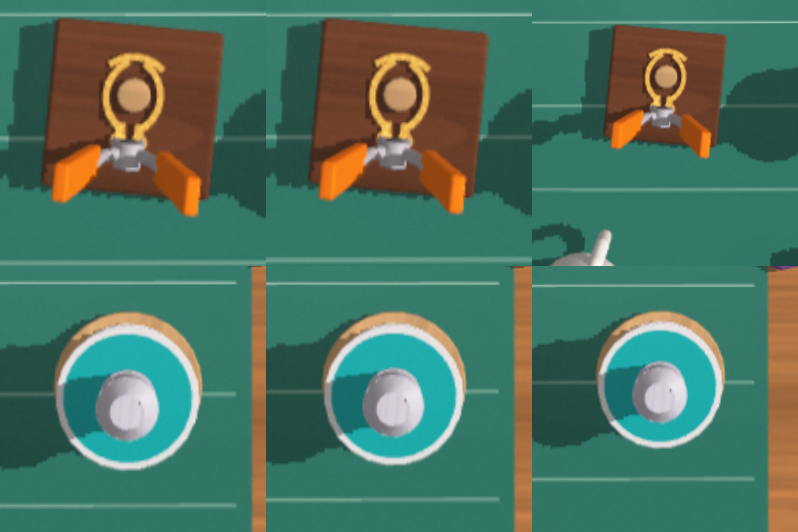

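Rectified views: the clip surrounds the stub, rotated roughly like the block, with the handles on +x. The stand's flange and spindle top are clear. Now fit numbers.

```bash
cat > fit.py <<'E'
from m import *
S,H=4000,.07
def big(m): 
    cs,_=cv2.findContours(m.astype(np.uint8),cv2.RETR_EXTERNAL,cv2.CHAIN_APPROX_NONE); return max(cs,key=cv2.contourArea)
def load(i): d=np.load(f'v{i}.npy',allow_pickle=True).item(); return d,d['V']
def xy(p,c): return toxy((p[1],p[0]),c).round(4)
E
python3 - <<'E'
from fit import *
f,V=load(0); c=(.54,.038)
hsv=lambda im: cv2.cvtColor(im,cv2.COLOR_RGB2HSV).astype(int)
# block top
h=hsv(rect(f,V,.02,c)); green=(h[...,0]>60)&(h[...,0]<100)
b=~green; b=cv2.morphologyEx(b.astype(np.uint8),cv2.MORPH_OPEN,np.ones((9,9)))
ct=big(b); r=cv2.minAreaRect(ct); print('block',r, [xy(p,c) for p in cv2.boxPoints(r)])
# yellow clip
for z in(.023,):
    h=hsv(rect(f,V,z,c)); y=(h[...,0]>17)&(h[...,0]<32)&(h[...,1]>120)&(h[...,2]>150)
    ct=big(y); bx=cv2.boundingRect(ct); print('clip box',xy(bx[:2],c),xy((bx[0]+bx[2],bx[1]+bx[3]),c), 'minrect',cv2.minAreaRect(ct))
    cs,hi=cv2.findContours(y.astype(np.uint8),cv2.RETR_CCOMP,cv2.CHAIN_APPROX_NONE)
    for k in range(len(cs)):
        if cv2.contourArea(cs[k])>2000:
            e=cv2.fitEllipse(cs[k]); print(' cont',hi[0][k][3],cv2.contourArea(cs[k])/16,'ell',xy(e[0],c),np.array(e[1])/4,e[2])
# stub
h=hsv(rect(f,V,.027,c)); s=(h[...,0]>8)&(h[...,0]<22)&(h[...,1]<140)&(h[...,2]>110)
ct=big(s); e=cv2.fitEllipse(ct); print('stub',xy(e[0],c),np.array(e[1])/4)
# handles
h=hsv(rect(f,V,.149,c)); o=(h[...,0]<16)&(h[...,1]>200)&(h[...,2]>190)
cs,_=cv2.findContours(o.astype(np.uint8),cv2.RETR_EXTERNAL,cv2.CHAIN_APPROX_NONE)
for k in cs:
    if cv2.contourArea(k)>500: print('handle',[xy(p,c) for p in cv2.boxPoints(cv2.minAreaRect(k))], xy(k[k[:,0,1].argmax(),0],c))
f,V=load(1); c=(.54,.2)
h=hsv(rect(f,V,.062,c)); t=(h[...,0]>84)&(h[...,0]<100)&(h[...,1]>150)
ct=cv2.convexHull(big(t)); e=cv2.fitEllipse(ct); print('turq',xy(e[0],c),np.array(e[1])/4)
im=rect(f,V,.062,c);h=hsv(im); w=(h[...,1]<60)&(h[...,2]>170)|t
w=cv2.morphologyEx(w.astype(np.uint8),cv2.MORPH_CLOSE,np.ones((5,5)))
e=cv2.fitEllipse(cv2.convexHull(big(w))); print('flange',xy(e[0],c),np.array(e[1])/4)
im=rect(f,V,.108,c)
g=cv2.resize(im[200:440,160:400],(600,600)); save('top',g)
E
```

```text
block ((276.99322509765625, 248.19447326660156), (359.92529296875, 394.3229675292969), 5.572198390960693) [array([ 0.5769, -0.0122], dtype=float32), array([ 0.4787, -0.0026], dtype=float32), array([0.4875, 0.0869], dtype=float32), array([0.5856, 0.0774], dtype=float32)]
clip box [0.4986 0.0224] [0.5451 0.0544] minrect ((279.4457702636719, 203.92160034179688), (126.65740966796875, 181.83180236816406), 7.326406955718994)
 cont -1 397.5 ell [0.5203 0.0381] [29.29488754 44.09384155] 4.836993217468262
stub [0.5197 0.0387] [17.33137703 18.35232735]
handle [array([0.5524, 0.0562], dtype=float32), array([0.5384, 0.0575], dtype=float32), array([0.5389, 0.0625], dtype=float32), array([0.5529, 0.0612], dtype=float32)] [0.5526 0.0584]
handle [array([0.5377, 0.0055], dtype=float32), array([0.5277, 0.0259], dtype=float32), array([0.5392, 0.0316], dtype=float32), array([0.5492, 0.0111], dtype=float32)] [0.5479 0.0126]
turq [0.5397 0.1971] [66.59521484 66.90387726]
flange [0.5391 0.1974] [75.01051331 76.66220856]
```

View pics/top.png

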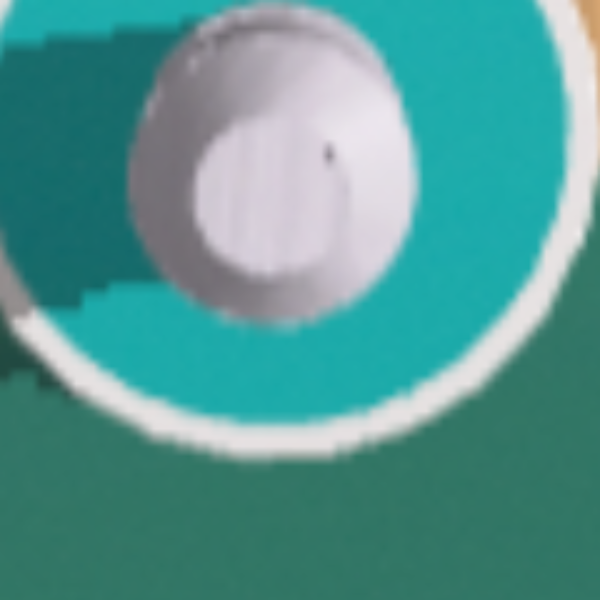

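Everything is consistent: block yaw −5.6°, stub to edge 36.8 mm (37 expected), flange 75–77 mm. The spindle top and the flange agree on a stand axis of (0.5394, 0.1973). Grip point is about (0.5437, 0.0362). Now grasp and lift.

```bash
python3 - <<'E'
from m import *
a=np.radians(-5.6); Rz=np.array([[np.cos(a),-np.sin(a),0],[np.sin(a),np.cos(a),0],[0,0,1]])
R=Rz@np.load('R.npy'); np.save('Rg.npy',R)
g=np.array([.5437,.0362,.104])
ctrl.move_to(g+[0,0,.1],R); ctrl.line_to(g,feed=.08); 
fingers.close(grip_force=40); ctrl.dwell(.5)
print(sensors.current_width(),sensors.current_grasp_force(),sensors.current_ft_force().round(1),sensors.current_ee_pos().round(4),sensors.current_time_s())
ctrl.line_to(g+[0,0,.115],feed=.08); ctrl.dwell(.4)
p=sensors.current_ee_pos();Rc=sensors.current_tcp_rot(); f=vision.grab_frame('wrist'); V=wristV(f,p,Rc)
np.save('v2.npy',dict(f,V=V,p=p,R=Rc),allow_pickle=True); save('lift',f['frame'])
print(sensors.current_width(),sensors.current_grasp_force(),p.round(4),sensors.current_ft_force().round(1),sensors.current_time_s())
E
```

```text
0.024822935910870075 40.04712760448456 [ 1.5  4.7 13.3] [0.5451 0.0367 0.1061] 11.275
0.024788274515596096 39.98452842235565 [0.5437 0.0362 0.2189] [-1.   1.4 -1.5] 13.3167
```

View pics/lift.png

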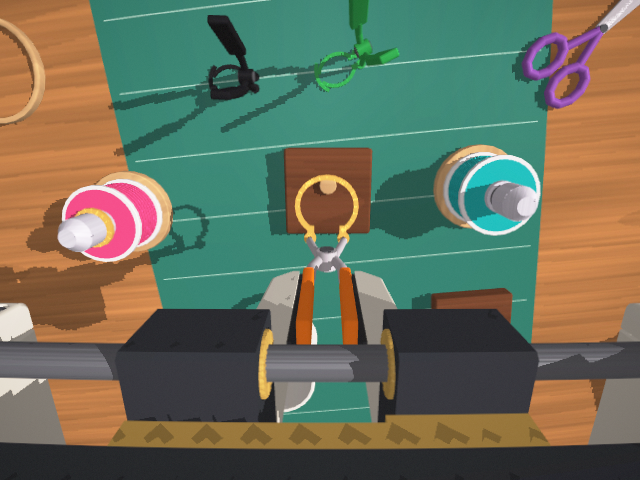

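Lift succeeded: the picture shows the clip round at (327,205), fully spread, in the fingers. Finger opening is 24.8 mm. Now fit the clip ring in tool coordinates, and cross-check with the scene and side cameras.

```bash
cat > clip.py <<'E'
from m import *
from scipy.optimize import least_squares
def ring(f,V,p0,rad=.0,name='',zfix=None,tol=.06):
    h=cv2.cvtColor(f['frame'],cv2.COLOR_RGB2HSV).astype(int)
    y=((h[...,0]>16)&(h[...,0]<33)&(h[...,1]>110)&(h[...,2]>120)).astype(np.uint8)
    u0=proj(f,p0,V)[0]
    # radial sampling: middle of yellow band on each direction, by rectified plane z
    c=p0[:2]; im=rect(f,V,p0[2],c,half=.04,s=8000)
    h=cv2.cvtColor(im,cv2.COLOR_RGB2HSV).astype(int); m=(h[...,0]>16)&(h[...,0]<33)&(h[...,1]>110)&(h[...,2]>110)
    cv2.imwrite(f'pics/ring{name}.png',cv2.cvtColor(im,cv2.COLOR_RGB2BGR))
    m=cv2.morphologyEx(m.astype(np.uint8),cv2.MORPH_OPEN,np.ones((5,5)))
    cs,hi=cv2.findContours(m,cv2.RETR_EXTERNAL,cv2.CHAIN_APPROX_NONE)
    ct=max(cs,key=cv2.contourArea)[:,0,:]
    P=np.c_[c[0]+(ct[:,1]+.5)/8000-.04, c[1]+(ct[:,0]+.5)/8000-.04]
    return P,im
E
python3 - <<'E'
from clip import *
d=np.load('v2.npy',allow_pickle=True).item();V=d['V'];p=d['p'];R=d['R']
xw=-R[:,0]   # pliers +x in world
print('xw',xw.round(3))
z=p[2]-.0861+.0015
exp=np.r_[(p-.024*xw)[:2],z]; print('expected clip',exp.round(4))
for zz in(z-.004,z,z+.004):
    P,im=ring(d,V,np.r_[exp[:2],zz],name='a')
    # keep ring part: outer & inner edges by robust circle of outer hull
    a=(P-exp[:2])@xw[:2]; b=(P-exp[:2])@np.array([-xw[1],xw[0]])
    q=np.hypot(a,b); 
    for lo,hi,nm in((.0165,.0205,'in'),(.0205,.026,'out')):
        s=(q>lo)&(q<hi)&(a<.012)
        if s.sum()<30: continue
        r=least_squares(lambda t:np.hypot(a[s]-t[0],b[s]-t[1])-t[2],[0,0,.02],loss='soft_l1',f_scale=.0005)
        print(round(zz,4),nm,s.sum(),'centre offset in pliers xy mm',(r.x*1000).round(2),'rms',np.sqrt(np.mean(r.fun**2))*1000)
    print('  extent a',a.min()*1e3,a.max()*1e3,'b',b.min()*1e3,b.max()*1e3)
for n in('scene','side'):
    f=vision.grab_frame(n); np.save(n+'2.npy',f,allow_pickle=True); save(n+'2',f['frame'])
    print(n,proj(f,exp),proj(f,exp+[0,0,.102]))
E
python3 - <<'E'
import cv2,numpy as np
o=[]
for n,(u,v) in (('scene2',(327,190)),('side2',(263,235))):
    a=cv2.imread(f'pics/{n}.png')[v-75:v+75,u-50:u+50]; o.append(cv2.resize(a,(400,600),interpolation=cv2.INTER_CUBIC))
cv2.imwrite('pics/both.png',np.hstack(o))
E
```

```text
xw [ 0.995 -0.098 -0.   ]
expected clip [0.5198 0.0386 0.1343]
0.1303 in 511 centre offset in pliers xy mm [ 0.2  -0.95 19.28] rms 0.4095789562273756
0.1303 out 865 centre offset in pliers xy mm [-0.17 -1.   23.05] rms 1.362446623328081
  extent a -23.341536466880846 26.82493734406739 b -24.583115844820874 22.09504088799431
0.1343 in 553 centre offset in pliers xy mm [-0.61 -1.   19.01] rms 0.3963434270843036
0.1343 out 842 centre offset in pliers xy mm [-0.88 -1.06 22.77] rms 1.221514087209485
  extent a -23.8391514582461 25.456496117812776 b -24.183057371350035 21.760871439153995
0.1383 in 542 centre offset in pliers xy mm [-1.43 -0.97 18.67] rms 0.5595699750402788
0.1383 out 873 centre offset in pliers xy mm [-1.62 -1.05 22.42] rms 1.3820048591969758
  extent a -24.324571884874654 24.224653204136338 b -23.822040692562855 21.414507425576872
scene [[325.64651511 207.55151225]] [[325.11121321 155.73394382]]
side [[293.70447554 223.68828559]] [[292.2426173  181.40442111]]
```

View pics/both.png

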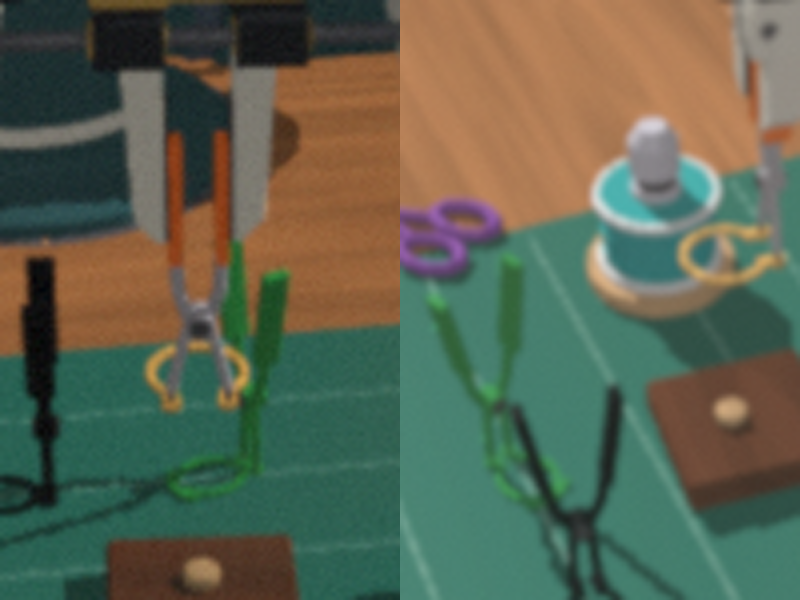

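The clip is level: inner radius 19.0 mm at the expected height, and both fixed cameras agree within 1 px. Its centre offset is (−0.6, −1.0) mm. Move over the turquoise spindle and check.

```bash
python3 - <<'E'
from clip import *
d=np.load('v2.npy',allow_pickle=True).item();p=d['p'];R=d['R']
xw=-R[:,0]; yw=np.array([-xw[1],xw[0],0])
rel=-.024*xw-.0006*xw-.0010*yw; rel[2]=-.0846
np.save('rel.npy',rel)
S=np.array([.5394,.1973,.0725]); t=S-rel; np.save('t.npy',t); print(t)
ctrl.line_to(np.r_[t[:2],.2189],feed=.12); 
ctrl.line_to(np.r_[t[:2],t[2]+.045],feed=.06); ctrl.dwell(.3)   # clip underside ~8 mm above the spindle top
p=sensors.current_ee_pos();Rc=sensors.current_tcp_rot(); f=vision.grab_frame('wrist'); V=wristV(f,p,Rc)
c=p+rel; print(c.round(4), sensors.current_ft_force().round(1))
im1=rect(f,V,c[2],c,half=.04,s=8000); im2=rect(f,V,.108,c,half=.04,s=8000)
for im in(im1,im2):
    cv2.circle(im,(320,320),152,(255,0,0),1)
    cv2.circle(im,(320,320),64,(0,0,255),1)
save('hover',cv2.resize(np.hstack([im1,im2]),(800,400))); print(sensors.current_time_s())
E
```

```text
[0.56398021 0.19589534 0.1571    ]
[0.5395 0.1973 0.1177] [ 0.  -1.  -2.3]
15.6917
```

View pics/hover.png

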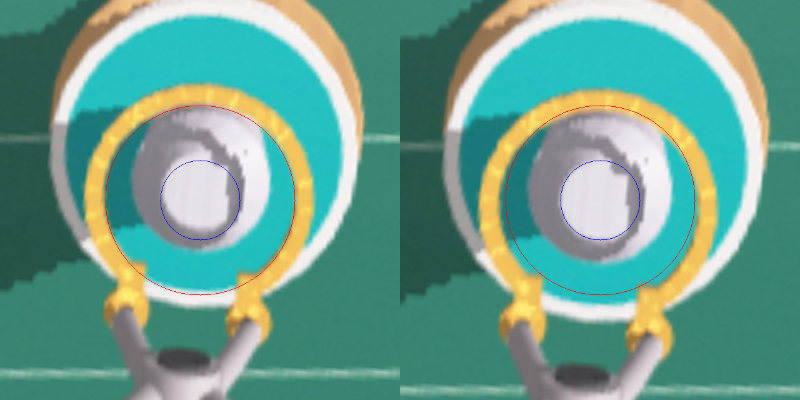

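Left panel: the clip's opening matches the red circle centred at (200,200). Right panel: the spindle's flat top matches the blue circle at (600,200). It is centred within about 1 mm, so descend.

```bash
python3 - <<'E'
from clip import *
t=np.load('t.npy'); rel=np.load('rel.npy')
print('hit',ctrl.line_to(t,feed=.03,until_force=6)); ctrl.dwell(.4)
p=sensors.current_ee_pos();Rc=sensors.current_tcp_rot(); f=vision.grab_frame('wrist'); V=wristV(f,p,Rc)
c=p+rel; print(c.round(4), sensors.current_ft_force().round(1),sensors.current_torque().round(2),sensors.current_width(),sensors.current_grasp_force(),sensors.current_time_s())
im1=rect(f,V,c[2],c,half=.04,s=8000); cv2.circle(im1,(320,320),152,(255,0,0),1)
g=vision.grab_frame('side'); u,v=proj(g,c)[0].astype(int); b=g['frame'][v-25:v+25,u-25:u+25]
save('fin',np.hstack([cv2.resize(im1,(400,400)),cv2.resize(b,(400,400),interpolation=cv2.INTER_CUBIC)]))
E
```

```text
hit False
[0.5394 0.1973 0.0725] [ 0.   0.  -1.1] [ 0.04 -0.01 -0.01] 0.024948414044088436 39.98451769351959 17.7917
```

View pics/fin.png

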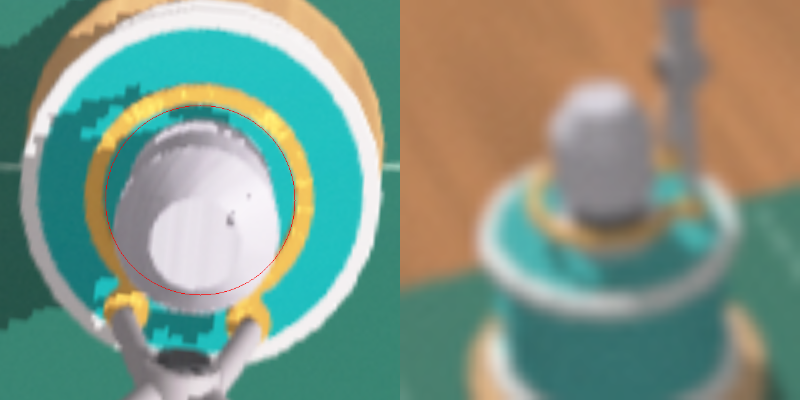

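The clip ring (200,200) surrounds the spindle, level with the dark groove in the side view, with about 1 N of contact force. Handing in.

```bash
python3 -c "
from h import *
print(ctrl.close_job())"
```

```text
the job is handed in; nothing more can be done
None
```

I handed the job in at about 18 s, with the spread clip held around the turquoise stand's bare groove: measured centred within about 1 mm, level with the groove by the arm's readings, and about 1 N on the tool.

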